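# Close up a row of card boxes on the sorting shelf

## Task

Set the pale blue and the dark blue card box upright on the low sorting shelf, each behind the edge tab of its own colour, label towards the tabs, so that they stand square and in line with the tan box already there; put them down with the hand, do not drop them. Then slide the book-end up against the row until the three boxes stand side by side against the end upright with no gaps, and let go. Leave the stamp, the mug and the hole punch where they are.

Things in the scene. Friction and masses are not known exactly. Their poses are not given: they have to be found in the camera images.
- shelf: fixed low shelf: white board 76 mm deep (x), y -215 to +205 mm, top 30 mm above the table; origin on the table under the middle of its depth, z up. A fixed grey upright (to z 160) at the +y end has its inner face at y +190. The row is built from it towards -y: closed, box centres are at y +152 (tan), +76, 0. Colour tabs along the +x edge (the tan one, at y +152, is part of the shelf).
- bookend (a joint): position of the book-end sliding along the shelf, m: 0 at the -y end, growing towards the upright (+y). Its inner face is at shelf y = -148 mm + value: three boxes without gaps leave it at 0.110 (travel 0.15). Starts at 0 to 0.04. About 2.5 N of friction, plus up to 10 N for the boxes it pushes; stays where left, cannot tip or turn.
- bookend_grip (a point): grip point of the book-end, 115 mm above the table, axes as the shelf's. The book-end is a grey plate (64 mm in x, 12 thick, top 132 above the table) facing the row, with a black upright fin behind it (-y), 14 mm thick in x, 50 long, as high. The point is inside the fin, 17 mm below its top, 38 mm behind the plate's inner face; pinch the fin across x from above.
- box_pale: pale blue card box, 60 deep (x) x 76 wide (y) x 115 mm high, about 0.25 kg, smooth upright sides, can be gripped front to back across the 60 mm; origin at its underside centre, z up. Label (white card in steel frame, small pull bar under it) on its +x face; a white stripe on its lid runs along that label edge. Starts loose on the table.
- box_navy: dark blue card box, 60 deep (x) x 76 wide (y) x 115 mm high, about 0.25 kg, smooth upright sides, can be gripped front to back across the 60 mm; origin at its underside centre, z up. Label (white card in steel frame, small pull bar under it) on its +x face; a white stripe on its lid runs along that label edge. Starts loose on the table.
- box_tan: tan card box, 60 deep (x) x 76 wide (y) x 115 mm high, about 0.25 kg, smooth upright sides, can be gripped front to back across the 60 mm; origin at its underside centre, z up. Label (white card in steel frame, small pull bar under it) on its +x face; a white stripe on its lid runs along that label edge. Already on the shelf, next to the fixed upright.
- box_pale_label (a point): centre of the pale blue box's label, 31 mm from the box's axis along its +x, 37 mm above its underside
- box_navy_label (a point): centre of the dark blue box's label, 31 mm from the box's axis along its +x, 37 mm above its underside
- tab_pale: pale blue edge tab, a steel block 26 x 56 x 30 mm high with a pale blue card on it, fixed to the shelf's far (+x) long edge; origin at its underside centre, axes as the shelf's. In the closed row the pale blue box's centre is at this tab's y, 52 mm to its -x (middle of the board). Which of the two blue tabs is next to the tan box changes.
- tab_navy: dark blue edge tab, a steel block 26 x 56 x 30 mm high with a dark blue card on it, fixed to the shelf's far (+x) long edge; origin at its underside centre, axes as the shelf's. In the closed row the dark blue box's centre is at this tab's y, 52 mm to its -x (middle of the board). Which of the two blue tabs is next to the tan box changes.
- stamp: bystander: self-inking stamp, black and grey with a red top, 42 x 62 x 74 mm high, loose; origin at its underside centre
- mug: bystander: white mug, 80 mm across, 92 mm high, handle at its +y, loose; origin at its underside centre
- punch: bystander: blue and black hole punch, about 125 x 85 x 70 mm high, loose; origin at its underside centre

How it is judged:
By the outcome, as a careful person would: the job done as asked, in the order asked, and still so for the second after the job is handed in, with the robot touching nothing.
It also fails if it takes over 58 s, if anything falls off the work surface, if the arm or the gripper's body presses on something with over 40 N, if the wrist force passes 120 N, or if a joint passes its speed limit or range.

## Robot

A 6-joint arm with a two-finger parallel gripper is mounted at the origin on the work surface. World frame = base frame: x ahead of the robot, y to its left, z up, the work surface at z = 0. Lengths are in mm, angles in rad, forces in N, time in s.
With the tool pointing down it reaches from about 275 to 750 mm from the base axis. Payload 10.2 kg.
Tool frame: the origin (TCP) lies at the centre of the arm's flange, where the gripper is bolted on; the fingertips stand 173 mm ahead of it and the grasp point (between the pads) lies 155 mm ahead of it; z points along the fingers, y is the line along which they close (so a half turn about z gives the same grasp; the last joint's range is limited). The gripper opens to 85 mm and grips with 20 to 120 N. Pads are 22 mm wide; open, the fingers measure 114 mm over their backs; the gripper's body (76 mm by 85 mm) begins 54 mm behind the grasp point. The pads swing forward as they close: fully open they stand 13 mm farther back than shut.
Start: joints at [-1.544, 0.313, 1.498, -0, 1.331, -0.223], TCP at [129.772, -508.716, 404.694] pointing down, gripper open.
Joint ranges: [-2.94, 2.94], [-0.97, 2.17], [0.19, 2.56], [-1.23, 4.37], [0.02, 3.11], [-2.88, 2.88]. Speed limits (rad/s): [2.39, 2.39, 3.01, 3.14, 3.14, 3.14].

## Interface

Orientations are given as a unit quaternion [w, x, y, z].
In Python, from rig import ctrl, cams, ticket, readout gives the robot as it stands (ctrl), with the cameras (cams), the job (ticket) and the readings (readout).
- The arm moves only by the shell command python3 steer.py 'ROWS' [OPENING] [FORCE]. ROWS is a JSON list that holds a single list of rows (three levels of brackets), with 1 to 8 rows, each of 6 numbers: dx, dy, dz in mm, then a rotation vector rx, ry, rz in rad; each row is the pose to reach, as a shift and turn from the pose commanded when the command began, along the tool's axes at that moment; what a row does not reach only later rows make up. A row lasts 1/10 s, in which the tool goes at most 50 mm and 0.15 rad, less where a joint would pass 70% of its speed; a pose out of reach is approached as far as the arm can. OPENING is the opening from 0.0 (shut) to 1.0 (fully open), set as the command begins (- or left out keeps the last). The fingers move at their own pace and stop on an object; FORCE is the grip in N (left out, the last holds). Time passes only in rows, so rows that do not move let the fingers close. It prints the time, the measured TCP pose, the force, the opening and the grip force at its end. Input that does not fit is refused with a message, and nothing moves.
- readout.sense(): the state, without advancing time (a new reading comes with each control period).
- cams.capture(name): name is "scene" or "top" or "wrist"; returns the picture (400x640x3 uint8, red, green, blue); there is no depth.
- cams.calibration(name): a dict with "fx", "fy", "cx", "cy" (pixels), "distortion" ([k1, k2, p1, p2, k3] as OpenCV has them; the pictures are not rectified), "position" and "attitude" of the camera in the world. Camera axes: x right, y down, z forward; pixel columns grow to the right and rows downward; lengths in mm; the calibration is good to about 2 mm. A picture is of the moment at which its call begins: read the wrist's pose just before it. calibration takes no time and is no camera call; for the wrist camera it gives the pose at the moment of the call.
- ticket.finish_job(): hands the job in; it is judged then, once.
The state is a dict: "time_s": time; "joints": joint angles; "dq": joint speeds; "tau": joint torques, N m; "eef_pos": TCP position; "ee_rot": TCP orientation; "force": force on the tool from outside, world axes, zero at the start; "wrist_torque": the same for the moment, N m; "grip_width": opening from 0.0 (shut) to 1.0 (fully open); "grip_force": force on a finger pad.
Only numpy, scipy, OpenCV 4.12 (cv2) and the standard library are available. Lean on these libraries where they do the work, as an engineer would, in place of code of your own. Each camera call takes 0.05 s, during which the arm holds its last target. There are 200 camera calls.

## Working session

There is one attempt and no reset: what is moved stays moved. The work goes in short steps, Python scripts to look and compute and a shell command to move; the robot and the scene stay as the last step left them, time stands still between calls to the robot, and variables do not carry over. Pictures are saved under pics/ and viewed, at most 12 in all, crops included, and the job is handed in when it is done.

```bash
ls; mkdir -p pics
python3 - <<'E'
from rig import ctrl, cams, ticket, readout
import cv2,numpy as np
for n in ("scene","top"):
    im=cams.capture(n); cv2.imwrite(f"pics/{n}0.png",im[:,:,::-1]); print(n,cams.calibration(n))
s=readout.sense(); print(s)
print(cams.calibration("wrist"))
E
```

```text
pics
rig.py
steer.py
scene {'fx': 423.17660276046547, 'fy': 423.17660276046547, 'cx': 319.55155828516087, 'cy': 197.99311528523026, 'distortion': array([-0.00483979,  0.        ,  0.        ,  0.        ,  0.        ]), 'position': array([1181.55247892,  514.97888026,  859.50458947]), 'attitude': array([-0.16731082,  0.38483165,  0.83202764, -0.3628246 ])}
top {'fx': 509.6329320367494, 'fy': 509.6329320367494, 'cx': 325.17296021137605, 'cy': 198.11781444118822, 'distortion': array([0.0504598, 0.       , 0.       , 0.       , 0.       ]), 'position': array([ 283.05877525,  -17.30682632, 1778.17213065]), 'attitude': array([-0.05509105,  0.70961514, -0.70033874,  0.05419389])}
{'time_s': 0.1, 'joints': array([-1.54438165e+00,  3.13396177e-01,  1.49834535e+00,  1.63140624e-05,
        1.33102181e+00, -2.23411854e-01]), 'dq': array([ 0.00035019, -0.00241102, -0.00254014, -0.00096235,  0.00028951,
       -0.00119222]), 'tau': array([ 1.52441182e-03, -4.12902260e+01, -2.60141623e+01, -2.15539794e-04,
        3.10913601e-03,  2.32430352e-05]), 'eef_pos': array([ 129.78146683, -508.67398469,  404.19703306]), 'ee_rot': array([-5.81726817e-04,  9.92208549e-01,  1.24586725e-01,  6.54464224e-05]), 'force': array([ 0.34358174, -0.00567239,  1.21215822]), 'wrist_torque': array([ 0.04040778, -0.07762575,  0.0237735 ]), 'grip_force': 0.0, 'grip_width': 0.9981978338173653}
{'fx': 291.96257176394215, 'fy': 291.96257176394215, 'cx': 321.19968533849357, 'cy': 200.60578666528642, 'distortion': array([-0.00618631,  0.        ,  0.        ,  0.        ,  0.        ]), 'position': array([ 207.99755638, -488.07282383,  373.14243783]), 'attitude': array([ 0.12707733,  0.77932716, -0.60553702, -0.09912341])}
```

View pics/top0.png

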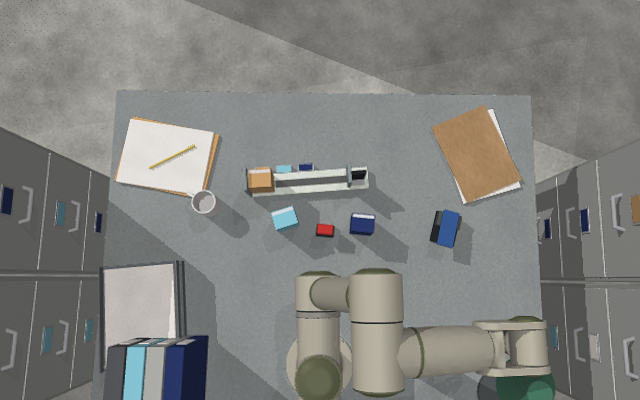

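View pics/scene0.png

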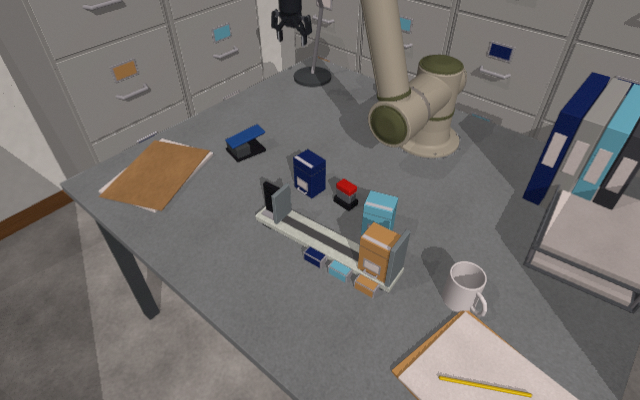

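The top view shows the shelf at px (245–370, 165–195), tan box by the upright at (260,180), and the pale tab (284,168) next to tan. The navy tab is at (306,167), the pale box at (285,218) and the navy box at (362,224). The stamp (325,230) stands between them, the book-end fin is at (357,174), and the mug and punch are well clear.

```bash
cat > h.py <<'E'
from rig import ctrl, cams, ticket, readout
import cv2,numpy as np
from scipy.spatial.transform import Rotation as R
def rot(q): return R.from_quat([q[1],q[2],q[3],q[0]])
def cast(c,px,z):
    K=np.array([[c['fx'],0,c['cx']],[0,c['fy'],c['cy']],[0,0,1]])
    u=cv2.undistortPoints(np.array(px,float).reshape(-1,1,2),K,np.array(c['distortion'])).reshape(-1,2)
    d=rot(c['attitude']).apply(np.c_[u,np.ones(len(u))]); p=c['position']
    return p+d*((np.asarray(z)-p[2])/d[:,2])[:,None]
def mask(im,col):
    h=cv2.cvtColor(im,cv2.COLOR_RGB2HSV); H,S,V=[h[...,i].astype(int) for i in range(3)]
    return {'pale':(H>90)&(H<105)&(S>60)&(V>110),'navy':(H>110)&(H<130)&(S>110)&(V>25),'tan':(H>8)&(H<22)&(S>80)&(V>120),'red':((H<6)|(H>174))&(S>130)}[col].astype(np.uint8)
def blobs(m,amin=20):
    cs,_=cv2.findContours(m,cv2.RETR_EXTERNAL,cv2.CHAIN_APPROX_NONE)
    return sorted([c for c in cs if cv2.contourArea(c)>amin],key=cv2.contourArea,reverse=True)
def togo(p,q=None):
    "shift in tool axes to bring TCP to world p"
    s=readout.sense(); return rot(s['ee_rot']).inv().apply(np.array(p)-s['eef_pos'])
E
python3 - <<'E'
from h import *
im=cv2.imread('pics/top0.png')[:,:,::-1].copy(); c=cams.calibration('top')
for k in('pale','navy','tan','red'):
    for b in blobs(mask(im,k),15):
        x,y,w,h=cv2.boundingRect(b)
        if 120<y<260: print(k,x,y,w,h,cv2.minAreaRect(b),cast(c,[cv2.minAreaRect(b)[0]],[145 if k=='tan' else 115 if y>195 else 30])[0].round(0))
print(cast(c,[[357,174]],[132]))
s=readout.sense();r=rot(s['ee_rot']);print(r.as_matrix().round(3));w=cams.calibration('wrist')
print(r.inv().apply(w['position']-s['eef_pos']),(r.inv()*rot(w['attitude'])).as_matrix().round(3))
E
python3 steer.py '[[[38,-31,-7,0,0,-0.1],[76,-62,-14,0,0,-0.2],[114,-93,-21,0,0,-0.3],[152,-124,-28,0,0,-0.4],[190,-155,-35,0,0,-0.5],[228,-186,-42,0,0,-0.6],[266,-217,-48,0,0,-0.7]]]' 1.0
python3 - <<'E'
from h import *
print(togo([540,50,500]));s=readout.sense();print(rot(s['ee_rot']).as_matrix().round(2),s['joints'].round(2))
E
```

```text
time_s: 0.8
eef_pos: [334.5, -230.8, 453.0]
ee_rot: [0.0, 0.889, 0.459, 0.0]
force: [1.7, -0.9, -0.1]
grip_width: 1.004
grip_force: 0.0
[347.93502755   4.99989604 -46.98822202]
[[ 0.58  0.82  0.  ]
 [ 0.82 -0.58 -0.  ]
 [ 0.    0.   -1.  ]] [-0.89  0.01  1.73  0.    1.4  -0.28]
```

```bash
python3 steer.py '[[[45,1,-6,0,0,-0.1],[90,1,-12,0,0,-0.2],[135,2,-18,0,0,-0.3],[180,2,-24,0,0,-0.4],[225,3,-30,0,0,-0.5],[270,4,-36,0,0,-0.6],[315,4,-42,0,0,-0.7],[348,5,-47,0,0,-0.72]]]'; python3 steer.py '[[[0,0,0,0,0,0],[0,0,0,0,0,0],[0,0,0,0,0,0]]]'
python3 - <<'E'
from h import *
im=cams.capture('wrist');cv2.imwrite('pics/w1.png',im[:,:,::-1])
import pickle;pickle.dump(cams.calibration('wrist'),open('w1.pkl','wb'))
E
```

```text
time_s: 1.6
eef_pos: [541.4, 49.8, 499.5]
ee_rot: [-0.0, 0.67, 0.743, -0.0]
force: [0.2, -1.2, -0.5]
grip_width: 0.997
grip_force: 0.0
time_s: 1.9
eef_pos: [540.1, 46.8, 499.5]
ee_rot: [-0.0, 0.672, 0.741, -0.0]
force: [-0.6, 0.8, 0.6]
grip_width: 1.0
grip_force: 0.0
```

View pics/w1.png

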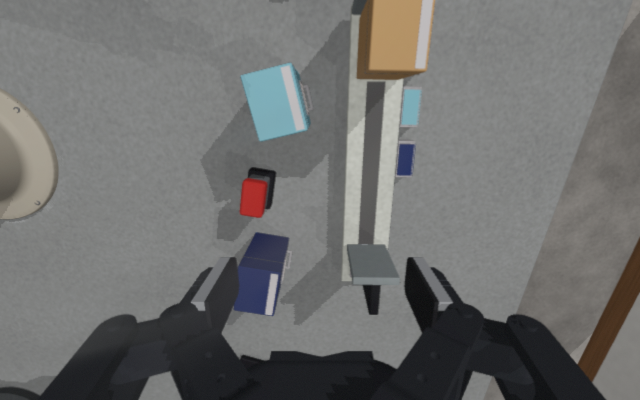

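The wrist view shows the pale box lid at (242–310, 63–140) with its stripe towards the shelf (+x). The navy box has its lid at (235–288, 265–314), its +y side at (262–288, 233–270) and its stripe at (272,294). The tabs are at (411,107) and (405,160), the book-end plate at (372,262) and the fin at (373,298).

```bash
cat > m.py <<'E'
from h import *
import pickle
c=pickle.load(open('w1.pkl','rb')); im=cv2.imread('pics/w1.png')[:,:,::-1].copy()
def rect(pts):
    (a,b),(w,h),an=cv2.minAreaRect(pts[:,:2].astype(np.float32)); return np.round([a,b,w,h,an],1)
m=mask(im,'pale')
for b in blobs(m,100):
    p=b.reshape(-1,2); print('pale',cv2.boundingRect(b),rect(cast(c,p,[115 if len(p)>150 else 30]*len(p))))
m=mask(im,'navy')
for b in blobs(m,100):
    p=b.reshape(-1,2); print('navy',cv2.boundingRect(b),rect(cast(c,p,[115 if len(p)>130 else 30]*len(p))))
h=cv2.cvtColor(im,cv2.COLOR_RGB2HSV)
wh=((h[...,1]<40)&(h[...,2]>190)).astype(np.uint8)
for b in blobs(wh,80):
    x,y,w,hh=cv2.boundingRect(b); p=b.reshape(-1,2); print('white',x,y,w,hh,rect(cast(c,p,[115]*len(p))),rect(cast(c,p,[145]*len(p))))
for x,y in [(275,245),(265,258),(250,290),(262,280),(371,250),(372,262),(372,278),(372,300),(372,320),(350,150),(385,150),(285,100),(272,294),(425,30)]: print((x,y),h[y,x],end=' ')
E
python3 m.py
```

```text
pale (241, 63, 68, 78) [478.6 122.8  62.4  75.3  18.6]
pale (402, 90, 18, 35) [658.  134.5  21.2  46.5   4.5]
navy (235, 270, 33, 44) [ 456.3 -136.1   69.3   42.3   84.6]
navy (398, 145, 15, 30) [665.   58.9  19.2  44.3   5.8]
white 283 68 11 27 [491.7 147.8   6.6  27.8  18.6] [495.  146.1   6.   25.4  18.6]
white 385 93 13 20 [609.7 136.5  20.9  12.5  89.5] [603.1 135.8  19.1  11.4  89.5]
(275, 245) [117  85  78] (265, 258) [118  81  79] (250, 290) [115 115  95] (262, 280) [116 110  95] (371, 250) [ 95  15 100] (372, 262) [90 13 99] (372, 278) [ 94  13 133] (372, 300) [120  15  33] (372, 320) [ 45   4 130] (350, 150) [ 34   9 188] (385, 150) [ 34  11 186] (285, 100) [ 95  79 184] (272, 294) [173   6 184] (425, 30) [170   4 189]
```

Run:
```python
import cv2
im=cv2.imread('pics/w1.png')[220:330,220:420]
cv2.imwrite('pics/w1c.png',cv2.resize(im,None,fx=4,fy=4,interpolation=cv2.INTER_CUBIC))
```

```text
(no output)
```

View pics/w1c.png

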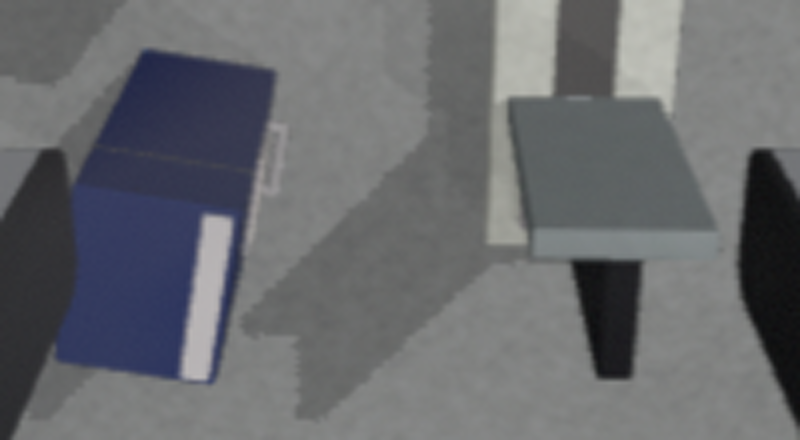

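The crop shows the navy lid with corners near (78,183), (240,208), (213,382) and (57,360), with its stripe on the +x edge. The book-end plate's top is at (530–717, 230–255), and the fin behind it has its rear top corners at (597,378) and (632,378).

```bash
cat >> m.py <<'E'
print()
cr=lambda L:(np.array(L,float)+.5)/4-.5+[220,220]
nv=((h[...,0]>105)&(h[...,0]<128)&(h[...,1]>95)&(h[...,2]>=88)).astype(np.uint8); st=((h[...,1]<20)&(h[...,2]>165)).astype(np.uint8)
roi=np.zeros_like(nv); roi[255:320,232:284]=1
b=blobs(cv2.morphologyEx((nv|st)*roi,cv2.MORPH_OPEN,np.ones((3,3))),50)[0]; p=b.reshape(-1,2); print('navy lid',cv2.boundingRect(b),rect(cast(c,p,[115]*len(p))))
print('corners',cast(c,cr([[78,183],[240,208],[213,382],[57,360]]),[115]*4)[:,:2].round(1).tolist())
def yaw(p): v=np.polyfit(p[:,1],p[:,0],1); return -np.degrees(np.arctan(v[0])),v
# board edges z=30
L=[];Rr=[]
for y in range(150,235):
    r=np.where((h[y,330:400,2]>172)&(h[y,330:400,1]<25))[0]+330
    L.append((r.min()-.5,y)); Rr.append((r.max()+.5,y))
for n,e in(('L',L),('R',Rr)):
    e=np.array(e); a,v=yaw(cast(c,e,[30]*len(e))); print('edge',n,round(a,2),'x at y=100',np.polyval(v,100).round(1))
# tan stripe z=145
a=[];b2=[]
for y in range(3,60):
    r=np.where((h[y,405:440,2]>165)&(h[y,405:440,1]<25))[0]+405; a.append((r.min()-.5,y)); b2.append((r.max()+.5,y))
for e in(a,b2):
    e=np.array(e); k,v=yaw(cast(c,e,[145]*len(e))); print('tan stripe',round(k,2),'x at y=200',np.polyval(v,200).round(1))
print('plate/fin',cast(c,cr([[530,230],[717,232],[535,258],[717,252],[597,378],[632,378]]),[132]*6)[:,:2].round(1).tolist())
E
python3 m.py|tail -9
```

```text
white 385 93 13 20 [609.7 136.5  20.9  12.5  89.5] [603.1 135.8  19.1  11.4  89.5]
(275, 245) [117  85  78] (265, 258) [118  81  79] (250, 290) [115 115  95] (262, 280) [116 110  95] (371, 250) [ 95  15 100] (372, 262) [90 13 99] (372, 278) [ 94  13 133] (372, 300) [120  15  33] (372, 320) [ 45   4 130] (350, 150) [ 34   9 188] (385, 150) [ 34  11 186] (285, 100) [ 95  79 184] (272, 294) [173   6 184] (425, 30) [170   4 189] 
navy lid (235, 266, 35, 48) [ 456.6 -134.2   74.5   43.    85.3]
corners [[438.7, -95.0], [494.9, -99.4], [488.8, -174.1], [431.6, -169.9]]
edge L 5.24 x at y=100 572.7
edge R 5.25 x at y=100 645.6
tan stripe 4.89 x at y=200 619.9
tan stripe 4.43 x at y=200 629.3
plate/fin [[593.4, -87.4], [655.7, -82.2], [596.5, -98.1], [657.1, -89.9], [624.6, -144.7], [636.8, -143.6]]
```

```bash
cat > g.py <<'E'
import sys
from h import *
# target x y z yaw(deg of box x axis)
x,y,z,yw=map(float,sys.argv[1:5]); s=readout.sense(); r=rot(s['ee_rot']); a=np.radians(yw)
T=np.c_[[-np.sin(a),np.cos(a),0],[np.cos(a),np.sin(a),0],[0,0,-1]]
print('shift',r.inv().apply(np.array([x,y,z])-s['eef_pos']).round(1),'rv',(r.inv()*R.from_matrix(T)).as_rotvec().round(4),'F',s['force'].round(1),'t',s['time_s'],s['grip_width'])
E
python3 g.py 478.6 122.8 310 18.6
```

```text
shift [ 81.8 -53.7 189.6] rv [-0.0004  0.     -0.227 ] F [0.2 1.  0.7] t 1.95 0.9987428702537885
```

```bash
python3 steer.py '[[[18,-12,42,0,0,-0.05],[37,-24,85,0,0,-0.1],[55,-36,128,0,0,-0.15],[73,-48,170,0,0,-0.2],[82,-54,190,0,0,-0.227],[82,-54,190,0,0,-0.227],[82,-54,190,0,0,-0.227]]]' 1.0; python3 g.py 478.6 122.8 235 18.6
```

```text
time_s: 2.65
eef_pos: [479.0, 123.0, 310.8]
ee_rot: [0.001, 0.584, 0.812, 0.0]
force: [-0.1, 0.3, -0.2]
grip_width: 1.005
grip_force: 0.0
shift [ 0.  -0.6 75.8] rv [ 0.0014  0.0006 -0.0002] F [-0.1  0.3 -0.2] t 2.65 1.0050266833162047
```

```bash
python3 steer.py '[[[0,0,25,0,0,0],[0,0,50,0,0,0],[0,0,70,0,0,0],[0,0,75,0,0,0],[0,0,75,0,0,0],[0,0,75,0,0,0]]]' 1.0; python3 steer.py '[[[0,0,0,0,0,0],[0,0,0,0,0,0],[0,0,0,0,0,0],[0,0,0,0,0,0],[0,0,0,0,0,0],[0,0,0,0,0,0]]]' 0.0 30
```

```text
time_s: 3.25
eef_pos: [479.3, 123.4, 236.2]
ee_rot: [0.001, 0.583, 0.812, 0.001]
force: [0.4, 0.0, 0.4]
grip_width: 1.0
grip_force: 0.0
time_s: 3.85
eef_pos: [478.7, 123.6, 235.6]
ee_rot: [0.0, 0.583, 0.813, 0.0]
force: [-1.9, -1.9, 6.5]
grip_width: 0.699
grip_force: 24.7
```

```bash
python3 steer.py '[[[0,0,-20,0,0,0],[0,0,-45,0,0,0],[0,0,-70,0,0,0],[0,0,-70,0,0,0],[0,0,-70,0,0,0]]]'; python3 g.py 606.7 125.7 300 5.25
```

```text
time_s: 4.35
eef_pos: [478.4, 123.7, 304.4]
ee_rot: [0.0, 0.583, 0.812, 0.0]
force: [0.3, 1.1, -2.8]
grip_width: 0.695
grip_force: 28.3
shift [-39.2 122.2   4.4] rv [0.     0.     0.2344] F [ 0.3  1.1 -2.8] t 4.35 0.6949834659708687
```

```bash
python3 steer.py '[[[-9,15,0,0,0,0.1],[-18,30,0,0,0,0.2],[-25,60,0,0,0,0.234],[-31,90,0,0,0,0.234],[-37,112,0,0,0,0.234],[-39,122,4,0,0,0.234],[-39,122,4,0,0,0.234],[-39,122,4,0,0,0.234]]]'; python3 g.py 606.7 125.7 268 5.25;  python3 - <<'E'
from h import *
import pickle
im=cams.capture('wrist');cv2.imwrite('pics/w2.png',im[:,:,::-1]);pickle.dump(cams.calibration('wrist'),open('w2.pkl','wb'))
E
```

```text
time_s: 5.15
eef_pos: [606.2, 125.8, 299.2]
ee_rot: [-0.001, 0.674, 0.739, -0.001]
force: [-0.6, -0.4, -2.9]
grip_width: 0.699
grip_force: 28.2
shift [-0.2  0.6 31.2] rv [-0.0029 -0.0003  0.0005] F [-0.6 -0.4 -2.9] t 5.15 0.6991152894056994
```

View pics/w2.png

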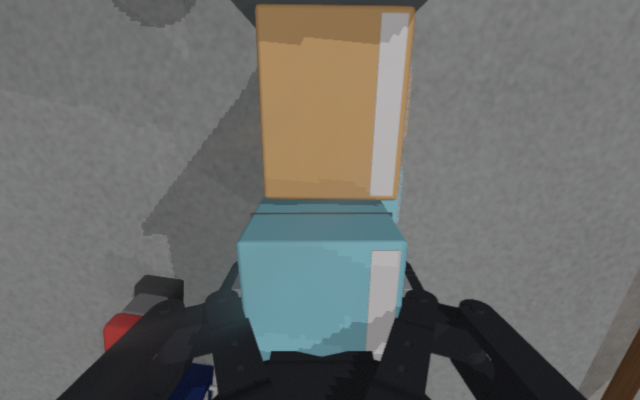

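The held pale box is square in the fingers, with its lid edge at (240–405, 241). The tan lid is ahead, with corners (257,5), (413,10), (396,200) and (265,199).

Run:
```python
from h import *
import pickle
c=pickle.load(open('w2.pkl','rb'))
p=cast(c,[[257,5],[413,10],[397,200],[265,199],[239,241],[406,241]],[145]*4+[178.6]*2)[:,:2]
a=np.radians(5.25); ex=np.array([np.cos(a),np.sin(a)]);ey=np.array([-ex[1],ex[0]]);o=np.array([613.3,54.])
print(p.round(1).tolist()); print(np.c_[(p-o)@ex,(p-o)@ey].round(1))
```

```text
[[570.6, 239.3], [627.7, 243.0], [634.6, 169.7], [575.9, 164.7], [573.3, 160.4], [630.2, 165.7]]
[[-25.6 188.4]
 [ 31.7 186.9]
 [ 31.8 113.2]
 [-27.2 113.6]
 [-30.1 109.6]
 [ 27.  109.7]]
```

```bash
python3 steer.py '[[[0,2,10,0,0,0],[0,2,20,0,0,0],[0,2,28,0,0,0],[0,2,31,0,0,0],[0,2,33,0,0,0],[0,2,33,0,0,0],[0,2,33,0,0,0]]]'
```

```text
time_s: 5.9
eef_pos: [608.7, 126.0, 268.0]
ee_rot: [0.0, 0.674, 0.739, 0.0]
force: [-0.3, 0.3, -1.0]
grip_width: 0.698
grip_force: 28.2
```

```bash
python3 steer.py '[[[0,0,0.5,0,0,0],[0,0,1,0,0,0],[0,0,1.5,0,0,0],[0,0,1.5,0,0,0]]]'
```

```text
time_s: 6.3
eef_pos: [608.6, 126.0, 266.2]
ee_rot: [-0.0, 0.674, 0.739, -0.0]
force: [-0.7, 0.3, -2.3]
grip_width: 0.699
grip_force: 28.2
```

```bash
python3 steer.py '[[[0,0,0.5,0,0,0],[0,0,1,0,0,0],[0,0,1,0,0,0],[0,0,1,0,0,0]]]'
```

```text
time_s: 6.7
eef_pos: [608.6, 126.0, 265.7]
ee_rot: [0.0, 0.674, 0.739, 0.0]
force: [-2.6, 1.0, 6.2]
grip_width: 0.702
grip_force: 28.7
```

```bash
python3 steer.py '[[[0,0,0,0,0,0],[0,0,0,0,0,0],[0,0,0,0,0,0],[0,0,0,0,0,0],[0,0,0,0,0,0]]]' 1.0; python3 steer.py '[[[0,0,-30,0,0,0],[0,0,-70,0,0,0],[0,0,-110,0,0,0],[0,0,-150,0,0,0],[0,0,-150,0,0,0],[0,0,-150,0,0,0]]]';  python3 - <<'E'
from h import *
import pickle
im=cams.capture('wrist');cv2.imwrite('pics/w3.png',im[:,:,::-1]);pickle.dump(cams.calibration('wrist'),open('w3.pkl','wb'))
E
python3 g.py 463.5 -134.6 420 -4.7
```

```text
time_s: 7.2
eef_pos: [608.7, 126.0, 265.1]
ee_rot: [-0.0, 0.674, 0.739, -0.0]
force: [0.2, -0.2, 0.5]
grip_width: 1.001
grip_force: 0.0
time_s: 7.8
eef_pos: [608.5, 126.0, 415.5]
ee_rot: [0.0, 0.674, 0.739, 0.0]
force: [0.1, 0.2, -1.6]
grip_width: 0.999
grip_force: 0.0
shift [-246.1 -168.4   -5.6] rv [-0.0015 -0.      0.174 ] F [-1.2  0.3 -1.2] t 7.85 1.0008843405165915
```

View pics/w3.png

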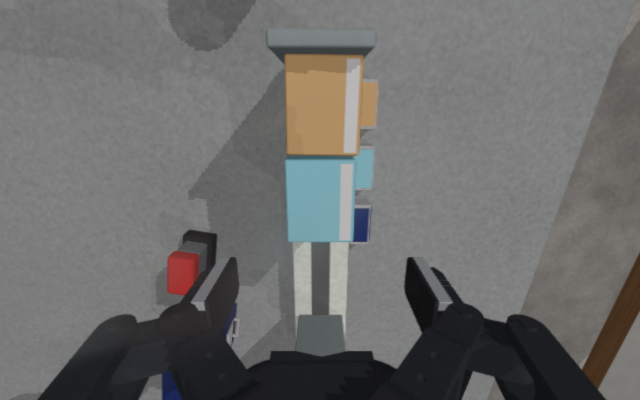

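The pale box stands upright next to the tan one: pale lid (286–355, 158–241), tan lid (286–361, 55–155), with a thin gap between. The navy tab is at (361,225).

Run:
```python
from h import *
import pickle
c=pickle.load(open('w3.pkl','rb')); im=cv2.imread('pics/w3.png')[:,:,::-1].copy();h=cv2.cvtColor(im,cv2.COLOR_RGB2HSV)
a=np.radians(5.25); ex=np.array([np.cos(a),np.sin(a)]);ey=np.array([-ex[1],ex[0]]);o=np.array([613.3,54.])
def f(e):
    p=cast(c,np.array(e),[145]*len(e))[:,:2]-o; X,Y=p@ex,p@ey; k=np.polyfit(Y,X,1); return np.mean(X).round(2),np.degrees(-np.arctan(k[0])).round(2)
for n,y0,y1 in(('tan',65,148),('pale',164,234)):
    m=mask(im,n);l=[];s0=[];s1=[]
    for y in range(y0,y1):
        l.append((np.where(m[y,270:330])[0].min()+269.5,y)); q=np.where((h[y,330:365,1]<30)&(h[y,330:365,2]>150))[0]+330
        s0.append((q.min()-.5,y)); s1.append((q.max()+.5,y))
    print(n,f(l),f(s0),f(s1))
for x in (295,320): print([ (y,*h[y,x]) for y in range(150,164)])
```

```text
tan (np.float64(-27.49), np.float64(-0.6)) (np.float64(18.93), np.float64(-0.81)) (np.float64(28.91), np.float64(-0.06))
pale (np.float64(-30.23), np.float64(-0.15)) (np.float64(16.37), np.float64(0.09)) (np.float64(26.7), np.float64(-0.06))
[(150, np.uint8(17), np.uint8(113), np.uint8(167)), (151, np.uint8(17), np.uint8(114), np.uint8(166)), (152, np.uint8(17), np.uint8(114), np.uint8(166)), (153, np.uint8(16), np.uint8(116), np.uint8(156)), (154, np.uint8(16), np.uint8(112), np.uint8(128)), (155, np.uint8(83), np.uint8(26), np.uint8(88)), (156, np.uint8(95), np.uint8(90), np.uint8(96)), (157, np.uint8(96), np.uint8(95), np.uint8(99)), (158, np.uint8(96), np.uint8(98), np.uint8(102)), (159, np.uint8(95), np.uint8(90), np.uint8(131)), (160, np.uint8(96), np.uint8(87), np.uint8(164)), (161, np.uint8(95), np.uint8(83), np.uint8(175)), (162, np.uint8(96), np.uint8(83), np.uint8(178)), (163, np.uint8(96), np.uint8(84), np.uint8(179))]
[(150, np.uint8(17), np.uint8(111), np.uint8(174)), (151, np.uint8(17), np.uint8(111), np.uint8(174)), (152, np.uint8(17), np.uint8(112), np.uint8(173)), (153, np.uint8(17), np.uint8(113), np.uint8(171)), (154, np.uint8(16), np.uint8(116), np.uint8(145)), (155, np.uint8(20), np.uint8(49), np.uint8(93)), (156, np.uint8(95), np.uint8(79), np.uint8(94)), (157, np.uint8(96), np.uint8(93), np.uint8(99)), (158, np.uint8(96), np.uint8(94), np.uint8(103)), (159, np.uint8(95), np.uint8(91), np.uint8(132)), (160, np.uint8(95), np.uint8(87), np.uint8(165)), (161, np.uint8(96), np.uint8(84), np.uint8(176)), (162, np.uint8(95), np.uint8(82), np.uint8(178)), (163, np.uint8(95), np.uint8(82), np.uint8(178))]
```

Run:
```python
from h import *
import pickle
c=pickle.load(open('w3.pkl','rb')); im=cv2.imread('pics/w3.png')[:,:,::-1].copy();h=cv2.cvtColor(im,cv2.COLOR_RGB2HSV)
a=np.radians(5.25); ex=np.array([np.cos(a),np.sin(a)]);ey=np.array([-ex[1],ex[0]]);o=np.array([613.3,54.])
def S(e):
    p=cast(c,np.array(e,float),[30]*len(e))[:,:2]-o; return np.c_[p@ex,p@ey]
for k in('pale','navy','tan'):
    m=mask(im,k); m[:,:354]=0; m[:,384:]=0; m[260:]=0
    for b in blobs(m,60): q=S(b.reshape(-1,2)); print(k,cv2.boundingRect(b),q.min(0).round(1),q.max(0).round(1))
e=[]
for y in (255,270,285,300):
    r=np.where((h[y,285:355,2]>165)&(h[y,285:355,1]<25))[0]+285; e+= [(r.min()-.5,y),(r.max()+.5,y)]
print(S(e).round(1).tolist())
```

```text
pale (354, 150, 18, 54) [40.1 32.5] [ 61.2 100.1]
navy (354, 209, 14, 32) [ 43.8 -19.9] [60.3 24.3]
tan (354, 56, 22, 99) [36.2 95.3] [ 61.6 202.8]
[[-37.5, -42.5], [34.7, -42.4], [-36.8, -65.9], [36.8, -65.9], [-37.5, -90.3], [36.0, -90.2], [-36.8, -115.6], [35.3, -115.5]]
```

```bash
python3 steer.py '[[[-37,-25,0,0,0,0.03],[-74,-50,0,0,0,0.06],[-111,-75,0,0,0,0.09],[-148,-100,10,0,0,0.12],[-185,-126,30,0,0,0.15],[-220,-150,60,0,0,0.174],[-246,-168,100,0,0,0.174],[-246,-168,105,0,0,0.174]]]'; python3 steer.py '[[[0,0,0,0,0,0],[0,0,0,0,0,0]]]'; python3 g.py 463.5 -134.6 235 -4.7;  python3 - <<'E'
from h import *
import pickle
im=cams.capture('wrist');cv2.imwrite('pics/w4.png',im[:,:,::-1]);pickle.dump(cams.calibration('wrist'),open('w4.pkl','wb'))
E
```

```text
time_s: 8.65
eef_pos: [461.6, -136.2, 305.5]
ee_rot: [-0.004, 0.737, 0.676, -0.002]
force: [0.5, 0.3, 0.5]
grip_width: 1.0
grip_force: 0.0
time_s: 8.85
eef_pos: [464.5, -133.9, 310.7]
ee_rot: [0.0, 0.735, 0.678, 0.0]
force: [-0.6, 0.5, 1.3]
grip_width: 0.999
grip_force: 0.0
shift [-0.8 -1.  75.7] rv [0.0006 0.0001 0.0008] F [-0.6  0.5  1.3] t 8.85 0.9989081076032621
```

View pics/w4.png

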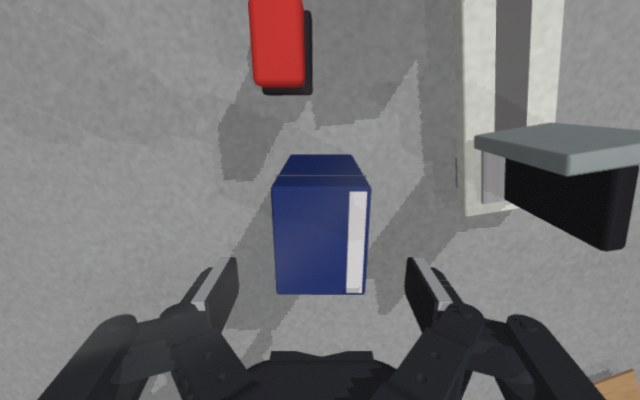

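Navy lid corners are at (273,187), (370,187), (366,293) and (277,293), centred and square between the fingers. I'll check y, then grasp.

```bash
python3 - <<'E'
from h import *
import pickle
c=pickle.load(open('w4.pkl','rb'));p=cast(c,[[273,187],[370,187],[366,293],[277,293]],[115]*4)[:,:2];print(p.round(1).tolist(),p.mean(0))
E
python3 steer.py '[[[0,0,25,0,0,0],[0,0,50,0,0,0],[0,0,70,0,0,0],[0,0,75,0,0,0],[0,0,75,0,0,0],[0,0,75,0,0,0]]]' 1.0; python3 steer.py '[[[0,0,0,0,0,0],[0,0,0,0,0,0],[0,0,0,0,0,0],[0,0,0,0,0,0],[0,0,0,0,0,0],[0,0,0,0,0,0]]]' 0.0 30;  python3 steer.py '[[[0,0,-20,0,0,0],[0,0,-45,0,0,0],[0,0,-70,0,0,0],[0,0,-70,0,0,0],[0,0,-70,0,0,0]]]'; python3 g.py 615.9 46.2 300 5.25
```

```text
[[438.3, -96.5], [495.1, -101.1], [490.4, -174.5], [431.2, -169.6]] [ 463.7414325  -135.42368874]
time_s: 9.5
eef_pos: [464.5, -134.3, 236.5]
ee_rot: [0.001, 0.735, 0.678, 0.0]
force: [-0.1, -0.0, 0.1]
grip_width: 1.0
grip_force: 0.0
time_s: 10.1
eef_pos: [464.1, -134.5, 236.0]
ee_rot: [0.001, 0.735, 0.678, 0.0]
force: [-1.8, 0.8, 6.3]
grip_width: 0.701
grip_force: 30.6
time_s: 10.6
eef_pos: [463.7, -134.3, 304.7]
ee_rot: [-0.0, 0.736, 0.678, -0.0]
force: [-0.8, -0.1, -3.0]
grip_width: 0.7
grip_force: 32.6
shift [192.3 136.9   4.7] rv [-2.000e-04 -1.000e-04 -1.737e-01] F [-0.8 -0.1 -3. ] t 10.6 0.6999148963618661
```

```bash
python3 steer.py '[[[30,22,0,0,0,-0.05],[62,44,0,0,0,-0.1],[94,67,0,0,0,-0.15],[126,90,0,0,0,-0.174],[158,112,2,0,0,-0.174],[182,129,5,0,0,-0.174],[192,137,5,0,0,-0.174],[192,137,5,0,0,-0.174]]]'; python3 steer.py '[[[0,0,0,0,0,0],[0,0,0,0,0,0]]]'; python3 g.py 615.9 46.2 266.2 5.25;  python3 - <<'E'
from h import *
import pickle
im=cams.capture('wrist');cv2.imwrite('pics/w5.png',im[:,:,::-1]);pickle.dump(cams.calibration('wrist'),open('w5.pkl','wb'))
E
```

```text
time_s: 11.4
eef_pos: [616.5, 47.0, 297.8]
ee_rot: [-0.001, 0.673, 0.74, -0.001]
force: [0.4, -0.4, -2.8]
grip_width: 0.701
grip_force: 32.8
time_s: 11.6
eef_pos: [615.8, 44.9, 299.6]
ee_rot: [-0.0, 0.674, 0.739, -0.0]
force: [0.6, 0.3, -1.8]
grip_width: 0.703
grip_force: 32.8
shift [ 1.2  0.3 33.4] rv [-0.0012 -0.0001 -0.0006] F [ 0.6  0.3 -1.8] t 11.6 0.7034872865153206
```

View pics/w5.png

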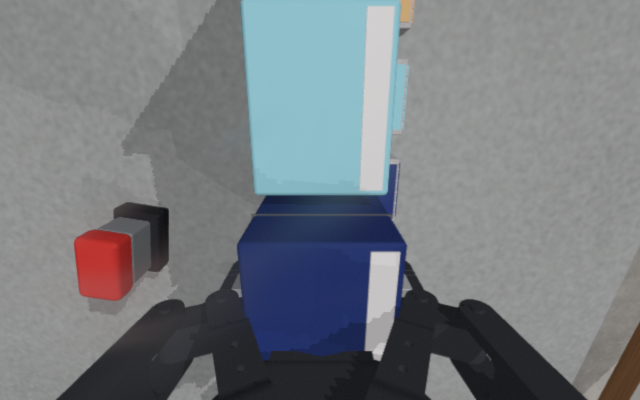

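The held navy box has its lid edge at (241–405, 241), square behind the pale lid, whose near edge is at (255–387, 193).

```bash
python3 - <<'E'
from h import *
import pickle
c=pickle.load(open('w5.pkl','rb'))
p=cast(c,[[255,193],[388,193],[241,241],[405,241]],[145]*2+[178.6]*2)[:,:2]
a=np.radians(5.25); ex=np.array([np.cos(a),np.sin(a)]);ey=np.array([-ex[1],ex[0]]);o=np.array([613.3,54.])
print(np.c_[(p-o)@ex,(p-o)@ey].round(1))
E
python3 steer.py '[[[0,0,10,0,0,0],[0,0,20,0,0,0],[0,0,28,0,0,0],[0,0,31,0,0,0],[0,0,33,0,0,0],[0,0,33.5,0,0,0],[0,0,33.5,0,0,0]]]'
```

```text
[[-28.9  35. ]
 [ 30.1  34.9]
 [-26.9  28.1]
 [ 29.2  28.1]]
time_s: 12.35
eef_pos: [616.3, 45.8, 266.9]
ee_rot: [0.0, 0.674, 0.739, 0.0]
force: [0.1, -0.1, -2.2]
grip_width: 0.702
grip_force: 32.8
```

```bash
python3 steer.py '[[[0,0,0.5,0,0,0],[0,0,1,0,0,0],[0,0,1,0,0,0],[0,0,1,0,0,0]]]'
```

```text
time_s: 12.75
eef_pos: [616.3, 45.8, 266.1]
ee_rot: [0.0, 0.674, 0.739, 0.0]
force: [-1.6, 0.5, 0.8]
grip_width: 0.7
grip_force: 33.1
```

Touching (the force rose from -2.2 to +0.8 N). I'll press a touch more, release, and retreat.

```bash
python3 steer.py '[[[0,0,0.4,0,0,0],[0,0,0.4,0,0,0],[0,0,0.4,0,0,0]]]'; python3 steer.py '[[[0,0,0,0,0,0],[0,0,0,0,0,0],[0,0,0,0,0,0],[0,0,0,0,0,0],[0,0,0,0,0,0]]]' 1.0; python3 steer.py '[[[0,0,-30,0,0,0],[0,0,-70,0,0,0],[0,0,-110,0,0,0],[0,0,-110,0,0,0],[0,0,-110,0,0,0]]]'; python3 g.py 628.5 -120.3 375 5.25
```

```text
time_s: 13.05
eef_pos: [616.2, 45.8, 266.1]
ee_rot: [0.0, 0.674, 0.739, 0.0]
force: [-3.3, 0.8, 5.8]
grip_width: 0.701
grip_force: 33.5
time_s: 13.55
eef_pos: [616.2, 45.7, 265.2]
ee_rot: [-0.0, 0.674, 0.739, -0.0]
force: [-0.1, -0.7, -0.1]
grip_width: 1.003
grip_force: 0.0
time_s: 14.05
eef_pos: [616.1, 45.8, 375.7]
ee_rot: [0.0, 0.674, 0.739, 0.0]
force: [-0.9, -0.2, -1.4]
grip_width: 0.998
grip_force: 0.0
shift [-166.5   -2.9    0.7] rv [0.0011 0.0002 0.0004] F [-0.9 -0.2 -1.4] t 14.05 0.9982746525161997
```

```bash
python3 steer.py '[[[-40,0,0,0,0,0],[-80,-1,0,0,0,0],[-120,-2,0,0,0,0],[-155,-3,0,0,0,0],[-166,-3,0,0,0,0],[-166,-3,0,0,0,0],[-166,-3,0,0,0,0]]]'
python3 - <<'E'
from h import *
import pickle
im=cams.capture('wrist');cv2.imwrite('pics/w6.png',im[:,:,::-1]);pickle.dump(cams.calibration('wrist'),open('w6.pkl','wb'))
E
```

```text
time_s: 14.75
eef_pos: [628.5, -118.8, 374.5]
ee_rot: [-0.001, 0.674, 0.739, -0.0]
force: [0.1, -0.4, 0.0]
grip_width: 1.0
grip_force: 0.0
```

View pics/w6.png

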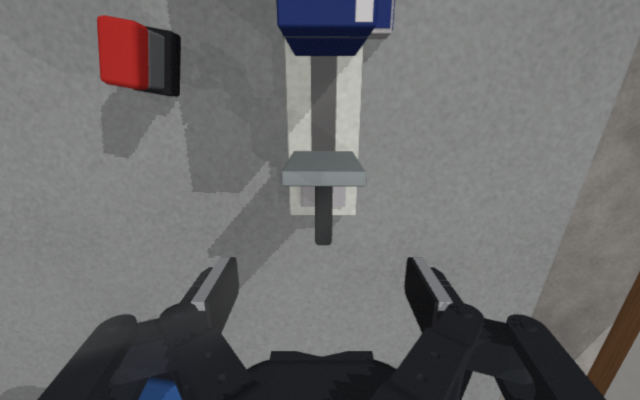

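The book-end's plate top is at (283–365, 168–185) and the fin's top at (316–331, 185–244), in line with the fingers. The navy box stands behind its tab at top centre.

```bash
python3 - <<'E'
from h import *
import pickle
c=pickle.load(open('w6.pkl','rb'))
p=cast(c,[[283,168],[365,168],[323.5,185],[323.5,244]],[132]*4)[:,:2]
a=np.radians(5.25); ex=np.array([np.cos(a),np.sin(a)]);ey=np.array([-ex[1],ex[0]]);o=np.array([613.3,54.])
print(p.round(1).tolist());print(np.c_[(p-o)@ex,(p-o)@ey].round(1))
E
python3 g.py 628.5 -120.3 270 5.25
```

```text
[[595.8, -84.7], [656.0, -79.0], [626.8, -94.8], [631.5, -143.8]]
[[ -30.1 -136.5]
 [  30.3 -136.4]
 [  -0.2 -149.4]
 [  -0.  -198.7]]
shift [-1.900e+00 -1.000e-01  1.048e+02] rv [-0.0008 -0.0007  0.0018] F [ 0.1 -0.2  0.5] t 14.8 1.0022655466561552
```

```bash
python3 steer.py '[[[-1,0,35,0,0,0],[-1,0,70,0,0,0],[-1,0,98,0,0,0],[-1,0,105,0,0,0],[-1,0,105,0,0,0]]]' 1.0; python3 steer.py '[[[0,0,0,0,0,0],[0,0,0,0,0,0],[0,0,0,0,0,0],[0,0,0,0,0,0],[0,0,0,0,0,0],[0,0,0,0,0,0],[0,0,0,0,0,0],[0,0,0,0,0,0]]]' 0.0 50
```

```text
time_s: 15.3
eef_pos: [628.7, -119.8, 270.0]
ee_rot: [-0.001, 0.673, 0.739, -0.0]
force: [-0.5, 0.5, 0.5]
grip_width: 1.0
grip_force: 0.0
time_s: 16.1
eef_pos: [629.2, -120.8, 270.9]
ee_rot: [0.002, 0.674, 0.739, 0.001]
force: [7.7, 0.3, -0.6]
grip_width: 0.153
grip_force: 53.7
```

```bash
python3 steer.py '[[[8,0,0,0,0,0],[20,0,0,0,0,0],[34,0,0,0,0,0],[48,0,0,0,0,0],[60,0,0,0,0,0],[70,0,0,0,0,0],[76,0,0,0,0,0],[78,0,0,0,0,0]]]'; python3 steer.py '[[[2,0,0,0,0,0],[4,0,0,0,0,0],[6,0,0,0,0,0],[8,0,0,0,0,0],[9.5,0,0,0,0,0],[11,0,0,0,0,0],[12.5,0,0,0,0,0],[14,0,0,0,0,0]]]'
python3 - <<'E'
from h import *
s=readout.sense();a=np.radians(5.25);ey=np.array([-np.sin(a),np.cos(a)]);ex=np.array([ey[1],-ey[0]]);d=s['eef_pos'][:2]-[613.3,54];print('x',d@ex,'v',(d@ey+38+148),s['force'])
E
```

```text
time_s: 16.9
eef_pos: [622.2, -42.9, 271.0]
ee_rot: [0.002, 0.674, 0.739, 0.001]
force: [9.9, -1.3, -1.8]
grip_width: 0.155
grip_force: 53.3
time_s: 17.7
eef_pos: [621.0, -29.6, 271.0]
ee_rot: [0.002, 0.674, 0.739, 0.001]
force: [11.7, -2.2, -2.0]
grip_width: 0.151
grip_force: 53.3
x -0.025925505253116012 v 102.05153572864135 [11.72813178 -2.23746153 -1.98955132]
```

```bash
cat > v.py <<'E'
from h import *
s=readout.sense();a=np.radians(5.25);ey=np.array([-np.sin(a),np.cos(a)]);ex=np.array([ey[1],-ey[0]]);d=s['eef_pos'][:2]-[613.3,54];print('x',d@ex,'v',(d@ey+38+148),s['force'])
E
python3 steer.py '[[[0.7,0,0,0,0,0],[1.4,0,0,0,0,0],[2.1,0,0,0,0,0],[2.8,0,0,0,0,0],[3.5,0,0,0,0,0],[4,0,0,0,0,0],[4,0,0,0,0,0]]]'|grep force:; python3 v.py;python3 steer.py '[[[0.7,0,0,0,0,0],[1.4,0,0,0,0,0],[2,0,0,0,0,0],[2,0,0,0,0,0]]]'|grep force:; python3 v.py
```

```text
force: [9.7, -2.8, -2.5]
grip_force: 53.3
x -0.024408627910634636 v 105.88012345162703 [ 9.68711065 -2.78703212 -2.4850455 ]
force: [10.8, -2.5, -2.5]
grip_force: 53.3
x -0.008398094992968603 v 107.83864542942528 [10.78455483 -2.47433727 -2.45164858]
```

```bash
for i in 1; do python3 steer.py '[[[0.7,0,0,0,0,0],[1.4,0,0,0,0,0],[2,0,0,0,0,0],[2,0,0,0,0,0]]]'|grep ^force:; python3 v.py; done
python3 - <<'E'
from h import *
import pickle
im=cams.capture('wrist');cv2.imwrite('pics/w7.png',im[:,:,::-1])
E
```

```text
force: [11.8, -3.7, -2.2]
x -0.019769893952052663 v 109.75627571539769 [11.84945396 -3.70837137 -2.24454688]
```

View pics/w7.png

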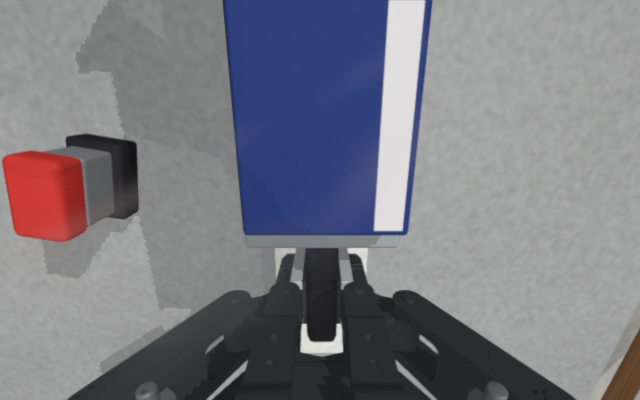

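The plate (245–408, 240) is touching the navy box's near edge. I'll keep on in small steps until the force rises.

```bash
python3 steer.py '[[[0.5,0,0,0,0,0],[1,0,0,0,0,0],[1.5,0,0,0,0,0],[1.5,0,0,0,0,0]]]'|grep ^force:; python3 v.py
```

```text
force: [11.9, -5.0, -2.7]
x -0.01598841550620498 v 111.07524713558425 [11.87169466 -4.96269076 -2.68522327]
```

```bash
python3 steer.py '[[[0.5,0,0,0,0,0],[1,0,0,0,0,0],[1.5,0,0,0,0,0],[1.5,0,0,0,0,0]]]'|grep ^force:; python3 v.py
```

```text
force: [11.9, -4.5, -2.3]
x -0.00025232599761844675 v 112.51879189995255 [11.87402416 -4.50465169 -2.30775531]
```

```bash
python3 steer.py '[[[0.5,0,0,0,0,0],[1,0,0,0,0,0],[1,0,0,0,0,0]]]'|grep ^force:; python3 v.py
```

```text
force: [10.9, -8.5, -2.2]
x -0.016618343792419228 v 112.86068992254106 [10.87247179 -8.45784027 -2.19648743]
```

```bash
python3 steer.py '[[[0.5,0,0,0,0,0],[1,0,0,0,0,0],[1,0,0,0,0,0]]]'|grep ^force:; python3 v.py
```

```text
force: [11.9, -14.1, -4.4]
x -0.02991815148829069 v 113.15296757329625 [ 11.9365786  -14.11146845  -4.40689916]
```

Run:
```python
from h import *
for n in("scene","top"): cv2.imwrite(f'pics/{n}8.png',cams.capture(n)[:,:,::-1])
im=cv2.imread('pics/scene8.png')[170:300,240:420]; cv2.imwrite('pics/s8c.png',cv2.resize(im,None,fx=4,fy=4,interpolation=cv2.INTER_CUBIC))
```

```text
(no output)
```

View pics/s8c.png

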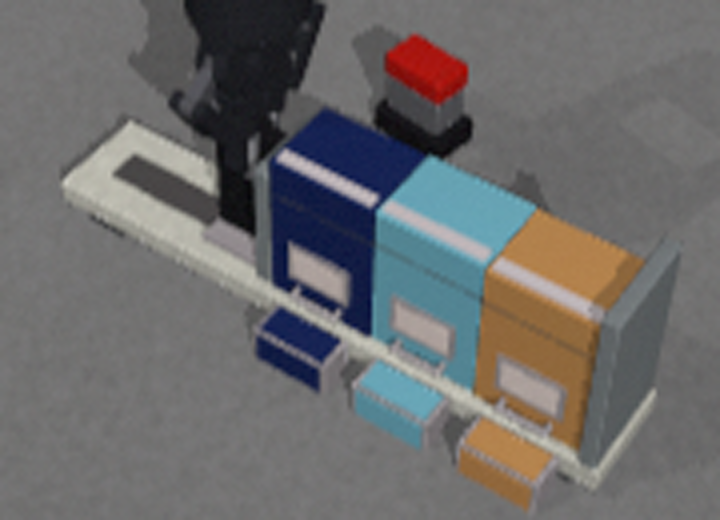

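The row is closed and in line (navy, pale, tan against the upright, labels behind their own tabs), and the stop showed as a steep force rise. Letting go and retreating.

```bash
python3 steer.py '[[[0,0,0,0,0,0],[0,0,0,0,0,0],[0,0,0,0,0,0],[0,0,0,0,0,0],[0,0,0,0,0,0],[0,0,0,0,0,0],[0,0,0,0,0,0],[0,0,0,0,0,0]]]' 1.0; python3 steer.py '[[[0,0,-25,0,0,0],[0,0,-65,0,0,0],[0,0,-110,0,0,0],[0,0,-150,0,0,0],[0,0,-180,0,0,0],[0,0,-180,0,0,0],[0,0,-180,0,0,0]]]'
python3 - <<'E'
from h import *
import pickle
for n in("scene","top"): cv2.imwrite(f'pics/{n}9.png',cams.capture(n)[:,:,::-1])
cv2.imwrite('pics/w9.png',cams.capture('wrist')[:,:,::-1])
E
```

```text
time_s: 21.55
eef_pos: [618.9, -16.2, 270.3]
ee_rot: [-0.0, 0.674, 0.739, 0.0]
force: [0.7, 0.4, 0.3]
grip_width: 1.001
grip_force: 0.0
time_s: 22.25
eef_pos: [618.8, -16.3, 450.1]
ee_rot: [0.0, 0.674, 0.739, 0.0]
force: [0.4, -0.4, -0.9]
grip_width: 0.998
grip_force: 0.0
```

View pics/w9.png

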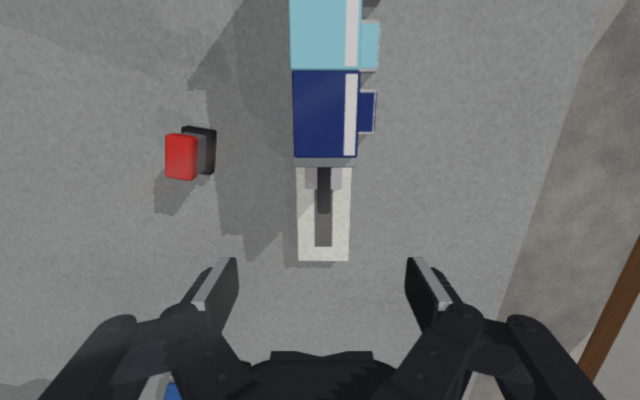

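The navy (325,113) and pale boxes stand square in line, the plate (325,161) is against the row, and the gripper is clear with the stamp undisturbed. Handing in.

```bash
python3 -c "
from rig import ctrl, cams, ticket, readout
print(ticket.finish_job())"
```

```text
the job is handed in; nothing more can be done
None
```

Both blue boxes were set down by hand behind their own tabs, labels towards the tabs. The book-end was slid up until the three boxes closed against the upright and then released, and the job was handed in at about 22 s. The tan box sat about 2 mm further towards the tabs than the pale and navy ones when I placed them, and I left that as it was.

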